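# Close up a pressure filter: three captive knobs and the locking bolt

## Robot

A 7-joint arm with a two-finger parallel gripper is mounted at the origin on a cart in front of the work surface, level with it; the furniture and walls round the work are solid. World frame = base frame: x ahead of the robot, y to its left, z up, the work surface at z = 0. Lengths are in m, angles in rad, forces in N, time in s.
With the tool pointing down it reaches from about 0.425 to 0.875 m from the base axis. Payload 9.9 kg.
Tool frame: the origin (TCP) lies at the very end of the fingers, on their centre line; the grasp point (between the pads) lies 19 mm behind it (robot.tcp_to_grasp is the distance from the TCP to the grasp point, in m); z points along the fingers, y is the line along which they close (so a half turn about z gives the same grasp; the last joint's range is limited). The gripper opens to 85 mm and grips with 20 to 120 N. Pads are 22 mm wide; open, the fingers measure 114 mm over their backs; the gripper's body (76 mm by 85 mm) begins 54 mm behind the grasp point. The pads swing forward as they close: fully open they stand 13 mm farther back than shut.
Start: joints at [1.151, 0.576, 0.025, 1.437, -0.015, 1.129, -0.057], TCP at [0.222, -0.637, 0.231] pointing down, gripper open.
Joint ranges: [-2.76, 2.76], [-0.34, 2.15], [-1.52, 1.57], [0.19, 2.46], [-1.09, 4.23], [0.17, 1.99], [-2.82, 2.82]. Speed limits (rad/s): [2.22, 2.22, 3.01, 3.01, 3.14, 3.14, 3.14].

## Interface

Orientations are given as a unit quaternion [w, x, y, z].
In Python, from workcell import robot, optics gives the robot as it stands. The module is installed in compiled form; this text tells all that it offers.
- The arm moves only by the shell command python3 -m handwheel 'ROWS' [OPENING]. ROWS is a JSON object of lists of equal length, an entry for each row: "travel": the shift along the tool's x, y, z normalised to -1 to 1, where 1 is 0.25 m, a list of three; "twist": the turn about the tool's z normalised to -1 to 1, where 1 is pi/2 rad. A call has 1 to 8 rows; each row is the pose to reach, as a shift and turn from the pose commanded when the call began, along the tool's axes at that moment; what a row does not reach only later rows make up. A row lasts 1/10 s, in which the tool goes at most 50 mm and 8.59 degrees, less where a joint would pass 70% of its speed; a pose out of reach is approached as far as the arm can. A call with a number of a shift or a turn outside -1 to 1 is refused whole. A call with a gripper value outside its range is refused whole. OPENING is the opening, from 0 (shut) to 1 (fully open), set as the call begins (- or left out, the last holds). The fingers move at their own pace and stop on an object; the grip force is fixed at half the most. Time passes only in rows, so rows that repeat a pose let the fingers close. It gives the time, the measured TCP pose, the force, the opening and the grip force at its end, in the units of the state.
- robot.get_obs(): the state, without advancing time (a new reading comes with each control period).
- optics.read_camera(name): name is "scene" or "top" or "wrist"; returns (picture, depth): 384x512x3 uint8, red, green, blue; 384x512 float32, m along the optical axis (not along the pixel's ray), 0 where there is no reading.
- optics.calibration(name): a dict with "mtx" (3x3 intrinsics, pixels), "R" (3x3) and "t" (3): a world point X has camera coordinates R X + t. Camera axes: x right, y down, z forward; pixel columns grow to the right and rows downward; lengths in m; the calibration is good to about 2 mm. A picture is of the moment at which its call begins: read the wrist's pose just before it. calibration takes no time and is no camera call; for the wrist camera it gives the pose at the moment of the call.
- robot.close_job(): hands the job in; it is judged then, once.
The state is a dict: "time_s": time; "joint_positions": joint angles; "joint_velocities": joint speeds; "tau": joint torques, N m; "tool_pos": TCP position; "tcp_rot": TCP orientation; "force": force on the tool from outside, world axes, zero at the start; "wrist_torque": the same for the moment, N m; "opening": finger opening in m; "gripper_force": force on a finger pad.
Only numpy, scipy, OpenCV 4.12 (cv2) and the standard library are available. Lean on these libraries where they do the work, as an engineer would, in place of code of your own. Each camera call takes 0.05 s, during which the arm holds its last target. There are 200 camera calls.

## Task

Make the bench pressure filter ready for pressure: turn the three wing knobs on its sloping cover clockwise, one after another, each until it comes up hard against its end stop. Only when all three are tight, slide the locking bolt that guards the air supply, at the cover's lower edge, up the slope, fully home through its keeper, then let go. Do not knock over or push away the glassware and bottles standing about.

Things in the scene. Friction and masses are not known exactly. Their poses are not given: they have to be found in the camera images.
- filter_stand: grey foot plate (250 x 236 mm) with four steel legs, fixed to the bench, that carries the filter. Origin on the bench under the middle of the sloping face; x = horizontal direction away from the filter's front (up the slope), y = to its left, z up. The front, with the bolt, looks to -x.
- face_centre (a point): middle of the outer surface of the metal cover (175 mm up the slope x 240 mm wide), 155 mm above the bench. The face slopes 30 degrees: x up the slope, y left, z straight out of the face. In this frame the knobs' axes are along z at (-28, 85), (-28, -85), (50, 0) mm; a flange 36 mm in radius, 8 mm high lies at (-22, 0) mm; the bolt slides along x at y = 0 below it.
- knob_left_grip (a point): grip point of the left lower wing knob (black plastic), on its axis, 36 mm above the collar's underside. The wing is 62 mm long (point x), 14 mm thick (point y) and reaches from 16 mm below to 11 mm above this point (point z = turning axis, out of the face); the hub below it is 24 mm thick. A wing looks the same after half a turn.
- knob_right_grip (a point): the same point on the right lower wing knob.
- knob_top_grip (a point): the same point on the upper wing knob, in the middle near the hinges.
- knob_left (a joint): angle of the left knob, rad: 0 = loosest, grows when turned clockwise as seen from outside the face (tightening); it sinks 1.2 mm per rad. Its hard end stop lies between 2.2 and 2.7 rad, different for each knob, and has to be felt. Friction 0.18 N m holds it where it is left. It is tight when within about 0.1 rad of its stop. Starts between 0 and 0.9.
- knob_right (a joint): angle of the right knob, likewise.
- knob_top (a joint): angle of the upper knob, likewise.
- lock_bolt_post (a point): grip point on the upright steel post of the locking bolt: a 16 mm thick round post standing along point z (out of the face), whose head reaches 14 mm above and 20 mm below this point. Its x is the sliding direction, up the slope. The guides and the keeper stand 13 mm or more below this point's height along point z.
- lock_bolt (a joint): slide of the locking bolt in m: 0 = drawn back, 0.032 = hard stop, fully home through the keeper on the cover. Friction about 3 N. Starts between 0 and 0.006.
- beaker: plastic beaker, 74 mm wide, 88 mm high, standing under the outlet spout on the filter's right; origin at the centre of its underside.
- feed_bottle: wine bottle, 59 mm wide, 222 mm high, on the filter's left; origin at the centre of its underside.
- wash_bottle: wash bottle, 68 x 109 x 208 mm, farther left; origin at the centre of its underside.
- volumetric_flask: volumetric flask, 66 mm wide, 215 mm high, farther right; origin at the centre of its underside.

How it is judged:
On the way, in this order (a step that is already met when the one before it is completed fails the run):
1. all three knobs are turned to within 0.15 rad of their end stops (value of joint knob_left above 2.27 rad and value of joint knob_right above 2.1 rad and value of joint knob_top above 2.45 rad), for 0.2 s.
2. the locking bolt is slid home through its keeper (value of joint lock_bolt above 0.028 m), for 0.2 s.
At the end, for the whole second after the job is handed in: All three knobs stand within 0.15 rad of their end stops (left 2.42, right 2.25, top 2.60 rad) and the locking bolt within 4 mm of its stop at 32 mm (all of step 1 and value of joint lock_bolt above 0.028 m); the robot touches nothing.
It fails at once if the beaker, the flask or a bottle is knocked over (angle between any of beaker, feed_bottle, wash_bottle, volumetric_flask's own z axis and vertical above 0.4 rad).
It fails at once if the beaker, the flask or a bottle is pushed more than 40 mm away (distance of any of beaker, feed_bottle, wash_bottle, volumetric_flask from where it was at the start of the episode above 0.04 m).
It also fails if it takes over 72 s, if anything falls off the work surface, if the arm or the gripper's body presses on something with over 40 N, if the wrist force passes 120 N, or if a joint passes its speed limit or range.

## Working session

There is one attempt and no reset: what is moved stays moved. The work goes in short steps, Python scripts to look and compute and a shell command to move; the robot and the scene stay as the last step left them, time stands still between calls to the robot, and variables do not carry over. Pictures are saved under pics/ and viewed, at most 11 in all, crops included, and the job is handed in when it is done.

```bash
mkdir -p pics; cat > h.py <<'E'
import numpy as np, cv2
from workcell import robot, optics
from scipy.spatial.transform import Rotation as Ro
def shot(name,fn):
    c=optics.calibration(name); im,d=optics.read_camera(name)
    cv2.imwrite('pics/'+fn+'.png',im[:,:,::-1]); np.savez('pics/'+fn+'.npz',d=d,im=im,K=c['mtx'],R=c['R'],t=c['t'])
def world(fn,pts):
    z=np.load('pics/'+fn+'.npz'); out=[]
    for u,v in pts:
        w=z['d'][int(v)-1:int(v)+2,int(u)-1:int(u)+2]; w=np.median(w[w>0]) if (w>0).any() else np.nan
        p=np.linalg.inv(z['K'])@[u,v,1]*w; out.append(z['R'].T@(p-z['t']))
    return np.array(out)
def Rt():
    o=robot.get_obs(); q=o['tcp_rot']; return Ro.from_quat([q[1],q[2],q[3],q[0]]).as_matrix()
E
python3 - <<'E'
from h import *
np.set_printoptions(precision=4,suppress=True)
o=robot.get_obs(); print(o); print(Rt())
for n in ('scene','top','wrist'):
    shot(n,n+'0'); c=optics.calibration(n); print(n,-c['R'].T@c['t'],c['R'][2],c['mtx'][0,0])
ims=[cv2.imread(f'pics/{n}0.png') for n in('scene','top')]
cv2.imwrite('pics/a.png',np.vstack(ims)[:,:] if 0 else cv2.resize(np.hstack(ims),(800,300)))
E
```

```text
{'time_s': 0.0, 'joint_positions': array([ 1.1512,  0.5765,  0.0249,  1.4379, -0.015 ,  1.129 , -0.0565]), 'joint_velocities': array([-0.0003,  0.0012,  0.0014, -0.0007,  0.0022,  0.0015,  0.    ]), 'tau': array([ -0.0009, -76.5756,   2.2501, -28.5969,   0.0152,   0.0127,
         0.    ]), 'tool_pos': array([ 0.2223, -0.6368,  0.2305]), 'tcp_rot': array([-0.0008,  0.9859,  0.1671, -0.0002]), 'force': array([ 0.2821,  0.0502, -0.0855]), 'wrist_torque': array([-0.0174,  0.0185,  0.0096]), 'gripper_force': 0.0, 'opening': 0.08546778110758611}
[[ 0.9441  0.3296 -0.0006]
 [ 0.3296 -0.9441  0.0016]
 [-0.0001 -0.0017 -1.    ]]
scene [-0.3876  0.9359  0.787 ] [ 0.6632 -0.6085 -0.4357] 484.74213903106755
top [0.493  0.0552 1.1845] [ 0.0855  0.006  -0.9963] 366.75560396409037
wrist [ 0.2928 -0.6123  0.3734] [-0.2776 -0.0953 -0.9559] 271.41262404969365
```

View pics/scene0.png

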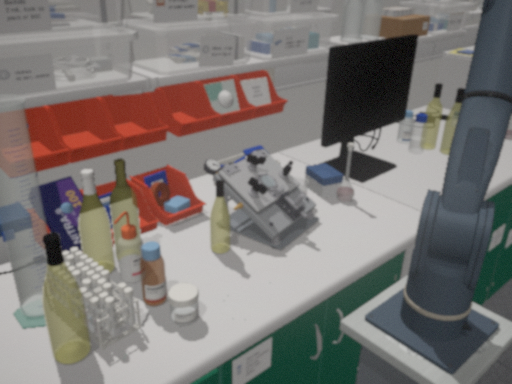

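View pics/top0.png

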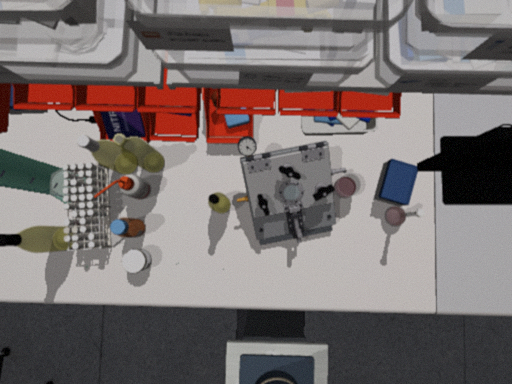

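Scene: filter at about (265,195) px, feed bottle (220,225), flask (346,185). Top: filter cover (290,195), knobs left (263,204), right (323,193), top (289,172), bolt post near (296,230), bottle (219,202), beaker (346,185), flask (396,215). Now enlarged, with depth-based numbers.

```bash
python3 - <<'E'
from h import *
a=cv2.imread('pics/top0.png')[135:250,235:345]; b=cv2.imread('pics/scene0.png')[140:240,205:320]
a=cv2.resize(a,(400,418),interpolation=cv2.INTER_CUBIC); b=cv2.resize(b,(400,348),interpolation=cv2.INTER_CUBIC)
b=cv2.copyMakeBorder(b,0,70,0,0,cv2.BORDER_CONSTANT)
cv2.imwrite('pics/b.png',np.hstack([a,b]))
np.set_printoptions(precision=4,suppress=True)
# plane fit cover: iterate RANSAC-like on top depth points in region with z .08-.25
z=np.load('pics/top0.npz'); us,vs=np.meshgrid(range(248,334),range(150,240)); d=z['d'][vs,us]
P=(np.linalg.inv(z['K'])@np.stack([us*d,vs*d,d]).reshape(3,-1)); W=(z['R'].T@(P-z['t'][:,None])).T
W=W[(d.ravel()>0)&(W[:,2]>.09)&(W[:,2]<.3)]
best=0;rng=np.random.default_rng(0)
for i in range(3000):
    p=W[rng.choice(len(W),3,0)]; n=np.cross(p[1]-p[0],p[2]-p[0]); l=np.linalg.norm(n)
    if l<1e-6: continue
    n/=l; n*=np.sign(n[2]); m=abs((W-p[0])@n)<.003
    if m.sum()>best and abs(n[2]-.866)<.04: best=m.sum();bm=m
Q=W[bm]; c=Q.mean(0); n=np.linalg.svd(Q-c)[2][2]; n*=np.sign(n[2]); print('n',n,c,best,len(W))
E
```

```text
n [-0.4928 -0.1102  0.8631] [ 0.6405 -0.0158  0.1615] 3105 5451
```

View pics/b.png

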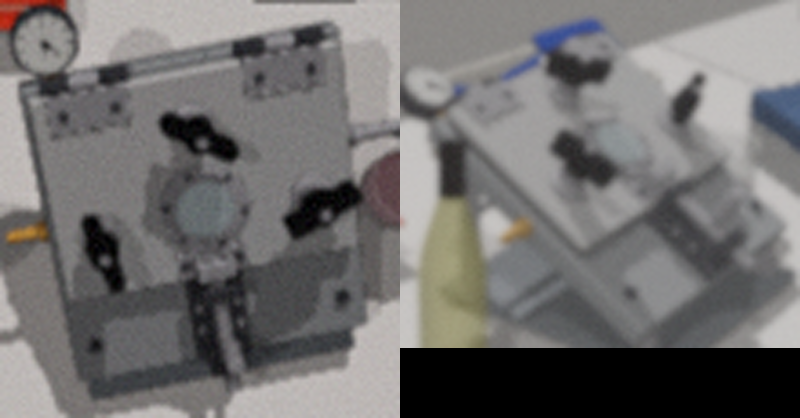

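Top crop: left wing from (90,218) to (120,290), right (290,228)-(358,192), top (165,120)-(235,155), bolt post about (230,340), flange (205,208). Scene crop confirms the wings stand clear of the cover. Now fit the model to both depth views.

```bash
cat > fit.py <<'E'
from h import *
np.set_printoptions(precision=4,suppress=True)
n=np.array([-0.4928,-0.1102,0.8631]); n/=np.linalg.norm(n); c=np.array([.6405,-.0158,.1615])
X=np.array([n[2],0,-n[0]]); X=np.array([-n[0],-n[1],0]); X/=np.linalg.norm(X); X=X-n*(X@n); X/=np.linalg.norm(X); Y=np.cross(n,X)
def cloud(fn,u0,u1,v0,v1):
    z=np.load('pics/'+fn+'.npz'); us,vs=np.meshgrid(range(u0,u1),range(v0,v1)); d=z['d'][vs,us]
    P=(np.linalg.inv(z['K'])@np.stack([us*d,vs*d,d]).reshape(3,-1)); W=(z['R'].T@(P-z['t'][:,None])).T
    k=(d.ravel()>.05); return W[k],z['im'][vs,us].reshape(-1,3)[k].astype(int)
E
python3 - <<'E'
from fit import *
S=[]
for fn,box in (('top0',(235,345,140,250)),('scene0',(205,330,140,245))):
    W,C=cloud(fn,*box); L=(W-c)@np.stack([X,Y,n]).T
    pl=(abs(L[:,2])<.004); print(fn,'plane off',np.median(L[pl,2]), 'ext',np.percentile(L[pl,:2],[1,99],axis=0).ravel())
    dk=(C.max(1)<75)&(L[:,2]>.025)&(L[:,2]<.06)&(abs(L[:,0])<.12)
    A=L[dk]
    m=[A[:,1]>.05,A[:,1]<-.05,(abs(A[:,1])<.05)&(A[:,0]>.0)]
    for nm,k in zip('LRT',m):
        B=A[k]
        if len(B)<5: print(nm,len(B)); continue
        b=B[:,:2].mean(0); v=np.linalg.svd(B[:,:2]-b)[2][0]; t=(B[:,:2]-b)@v
        ctr=b+v*(t.max()+t.min())/2
        print(nm,len(B),'mean',b,'ctr',ctr,'len',np.ptp(t),'ang',np.degrees(np.arctan2(v[1],v[0]))%180,'h',np.percentile(B[:,2],[5,50,95]))
print('XYn',X,Y,n)
print('post',world('top0',[(298,228),(298,225),(297,232),(299,236)]))
for nm,p in (('feed',(219,202)),('beaker',(346,185)),('flask',(396,215)),('wash',(126,184))): print(nm,world('top0',[p]))
E
```

```text
top0 plane off -2.4801376334387857e-06 ext [-0.0957 -0.1187  0.0841  0.1158]
L 141 mean [-0.0351  0.0826] ctr [-0.0385  0.0819] len 0.06021904296964384 ang 12.841316853274748 h [0.0301 0.0473 0.0517]
R 174 mean [-0.0353 -0.0857] ctr [-0.0353 -0.0857] len 0.0600489414287962 ang 111.92072086769404 h [0.0284 0.0446 0.0505]
T 162 mean [ 0.0426 -0.001 ] ctr [ 0.0416 -0.0025] len 0.06072726208022843 ang 54.86650661567063 h [0.0303 0.0472 0.0515]
scene0 plane off 0.000823296537868126 ext [-0.1496 -0.1175  0.086   0.2277]
L 204 mean [-0.0239  0.1365] ctr [-0.0188  0.1506] len 0.1628064300494933 ang 70.06403199851664 h [0.0291 0.0417 0.0556]
R 80 mean [-0.0331 -0.2223] ctr [-0.0332 -0.2194] len 0.32983260013868043 ang 93.75296991926372 h [0.0278 0.0375 0.0506]
T 103 mean [0.0389 0.008 ] ctr [0.0375 0.0061] len 0.05543593498481474 ang 52.52383342222714 h [0.0286 0.042  0.0508]
XYn [0.8423 0.1884 0.505 ] [-0.2182  0.9759  0.    ] [-0.4928 -0.1102  0.8631]
post [[ 0.5095 -0.05    0.1127]
 [ 0.5184 -0.0505  0.1059]
 [ 0.4977 -0.0456  0.1306]
 [ 0.4865 -0.0505  0.1402]]
feed [[0.5747 0.1761 0.1704]]
beaker [[ 0.6497 -0.2061  0.0367]]
flask [[ 0.5574 -0.3507  0.0702]]
wash [[0.6204 0.4438 0.1536]]
```

```bash
cat > go.py <<'E'
from fit import *
import sys
C=c-.0083*X-.0015*Y
def F(x,y,h): return C+x/1e3*X+y/1e3*Y+h/1e3*n
K={'L':F(-28,85,39),'R':F(-28,-85,39),'T':F(50,0,39)}
def wingyaw(a): # face angle deg -> horizontal yaw of the wing line
    v=np.cos(np.radians(a))*X+np.sin(np.radians(a))*Y; return np.degrees(np.arctan2(v[1],v[0]))
def delta(p,yaw=None):
    o=robot.get_obs(); R=Rt(); d=R.T@(np.array(p)-o['tool_pos'])/.25
    cur=np.degrees(np.arctan2(R[1,0],R[0,0])); s='' 
    if yaw is not None: s=' twist %.3f'%((cur-yaw)/90)
    print('travel',d.round(3),s,'cur yaw %.1f'%cur,'q7 %.3f'%o['joint_positions'][6],'t',round(o['time_s'],2))
E
python3 - <<'E'
from go import *
for k,a in zip('LRT',(12.8,111.9,54.9)): print(k,K[k],'wing yaw',wingyaw(a))
print('post region face coords', (world('top0',[(297,232),(299,236)])-C)@np.stack([X,Y,n]).T, 'C',C)
delta([.56,-.02,.40],90)
E
python3 -m handwheel '{"travel":[[0,0,-0.4],[0,0,-0.6]],"twist":[0,0]}' 1
```

```text
L [0.5725 0.0546 0.1768] wing yaw 27.35213386166908
R [ 0.6096 -0.1114  0.1768] wing yaw 121.74059666562295
T [ 0.6567 -0.0137  0.2162] wing yaw 71.36344824873966
post region face coords [[-0.1332  0.0036  0.047 ]
 [-0.1387  0.0012  0.0613]] C [ 0.6338 -0.0188  0.1573]
travel [ 2.088 -1.886 -0.675]  twist -0.786 cur yaw 19.2 q7 -0.057 t 0.15
time_s: 0.35
tool_pos: [0.2221, -0.6364, 0.3308]
tcp_rot: [-0.002, 0.986, 0.167, -0.0]
force: [0.1, -0.8, 0.7]
opening: 0.0853
gripper_force: 0.0
```

```bash
python3 -m handwheel '{"travel":[[1,-0.9,-0.15],[1,-0.9,-0.15],[1,-0.9,-0.15],[1,-0.9,-0.15],[1,-0.9,-0.15],[1,-0.9,-0.15],[1,-0.9,-0.15]],"twist":[0,0,0,0,0,0,0]}'
python3 -m handwheel '{"travel":[[1,-0.9,0],[1,-0.9,0],[1,-0.9,0],[1,-0.9,0],[1,-0.9,0],[1,-0.9,0],[1,-0.9,0],[1,-0.9,0]],"twist":[-0.79,-0.79,-0.79,-0.79,-0.79,-0.79,-0.79,-0.79]}'
python3 - <<'E'
from go import *
delta([.56,-.02,.36],90); shot('wrist','w1')
im=cv2.imread('pics/w1.png'); cv2.imwrite('pics/w1b.png',cv2.resize(im,(800,600),interpolation=cv2.INTER_CUBIC))
E
```

```text
time_s: 1.05
tool_pos: [0.3856, -0.3394, 0.3692]
tcp_rot: [-0.0, 0.986, 0.168, 0.0]
force: [-0.3, -0.7, 1.0]
opening: 0.0852
gripper_force: 0.0
time_s: 1.85
tool_pos: [0.5477, -0.0414, 0.3684]
tcp_rot: [-0.001, 0.714, 0.7, 0.001]
force: [0.0, -0.6, 0.8]
opening: 0.086
gripper_force: 0.0
travel [0.087 0.047 0.034]  twist -0.013 cur yaw 88.8 q7 -0.173 t 1.85
```

View pics/w1b.png

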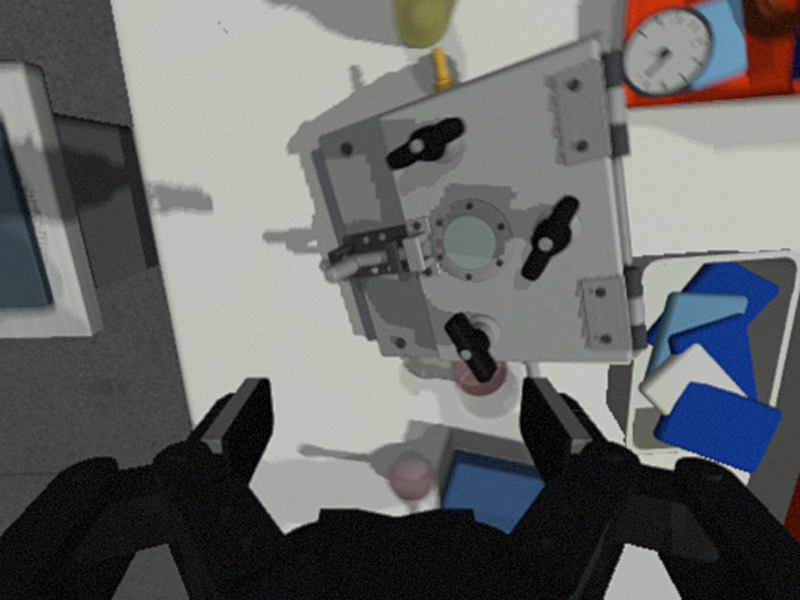

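Wrist picture: left wing centre about (427,143), right (470,347), top (551,238), bolt post head from (330,272) to about (385,258), guides (345–405,230–275). Refine with this view's depth.

```bash
python3 - <<'E'
from go import *
W,C_=cloud('w1',190,420,20,240); L=(W-C)@np.stack([X,Y,n]).T
pl=(abs(L[:,2])<.006)&(abs(L[:,0])<.08)&(abs(L[:,1])<.11); Q=W[pl]; nn=np.linalg.svd(Q-Q.mean(0),full_matrices=False)[2][2]; nn*=np.sign(nn[2]); print('n',nn,'off',np.median(L[pl,2]),'ext',np.percentile(L[pl,:2],[.5,99.5],axis=0).ravel())
for nm,(x,y) in dict(L=(-.028,.085),R=(-.028,-.085),T=(.05,0)).items():
    k=(np.hypot(L[:,0]-x,L[:,1]-y)<.045)&(L[:,2]>.03)&(L[:,2]<.06)&(C_.max(1)<90); B=L[k]; b=B[:,:2].mean(0); v=np.linalg.svd(B[:,:2]-b)[2][0]; t=(B[:,:2]-b)@v; q=np.percentile(t,[1,99])
    print(nm,len(B),b,'ctr',b+v*q.mean(),'len',np.ptp(q),np.degrees(np.arctan2(v[1],v[0]))%180,np.percentile(B[:,2],[50,95]))
k=(abs(L[:,1])<.03)&(L[:,0]<-.06)&(L[:,2]>.0)&(L[:,2]<.09); B=L[k]
for lo in range(-10,90,10):
    m=(B[:,2]*1e3>lo)&(B[:,2]*1e3<lo+10)
    if m.sum()>3: print(lo,m.sum(),(np.percentile(B[m][:,:2],[5,50,95],axis=0)*1e3).round(1).ravel())
E
```

```text
n [-0.4903 -0.1112  0.8644] off -0.0010210524577783217 ext [-0.0789 -0.1086  0.0796  0.1093]
L 790 [-0.0252  0.0853] ctr [-0.0281  0.0846] len 0.05845388157889139 12.46215908712253 [0.0473 0.0495]
R 618 [-0.0269 -0.0791] ctr [-0.0263 -0.0806] len 0.05754641957202726 113.90340814044472 [0.0437 0.0481]
T 844 [0.0506 0.0039] ctr [0.0492 0.0019] len 0.05879900662160855 54.78780577706105 [0.0475 0.0495]
0 406 [-153.   -24.8  -68.     6.6  -60.8   26.9]
10 376 [-182.1  -11.8 -114.7    3.2  -63.3   15.9]
20 487 [-160.3  -12.5  -87.4    3.6  -63.5   15. ]
30 46 [-135.9   -5.  -131.     2.4 -129.6    7.7]
40 46 [-135.8   -5.5 -131.2    2.8 -129.4    7.7]
50 65 [-136.9   -5.1 -131.7    1.9 -129.8    7.8]
60 52 [-141.7   -4.8 -136.9    0.5 -132.4    5.9]
```

```bash
python3 -m handwheel '{"travel":[[0.386,0.09,0.27],[0.386,0.09,0.27],[0.386,0.09,0.27],[0.386,0.09,0.27],[0.386,0.09,0.27],[0.386,0.09,0.27],[0.386,0.09,0.27],[0.386,0.09,0.27]],"twist":[-0.76,-0.76,-0.76,-0.76,-0.76,-0.76,-0.76,-0.76]}' 0.35
python3 -m handwheel '{"travel":[[0,0,0],[0,0,0],[0,0,0],[0,0,0],[0,0,0],[0,0,0]],"twist":[-0.56,-0.56,-0.56,-0.56,-0.56,-0.56]}'
python3 - <<'E'
from go import *
delta(K['L']+[0,0,-.012],207.4); shot('wrist','w2')
E
```

```text
time_s: 2.7
tool_pos: [0.5719, 0.0468, 0.3011]
tcp_rot: [-0.0, 0.204, 0.979, -0.0]
force: [-0.5, -0.3, 0.6]
opening: 0.03
gripper_force: 0.0
time_s: 3.3
tool_pos: [0.5719, 0.0467, 0.301]
tcp_rot: [-0.0, -0.232, 0.973, -0.0]
force: [0.8, -0.0, 0.2]
opening: 0.0298
gripper_force: 0.0
travel [-0.017  0.027  0.545]  twist -4.006 cur yaw -153.1 q7 1.457 t 3.3
```

View pics/w2.png

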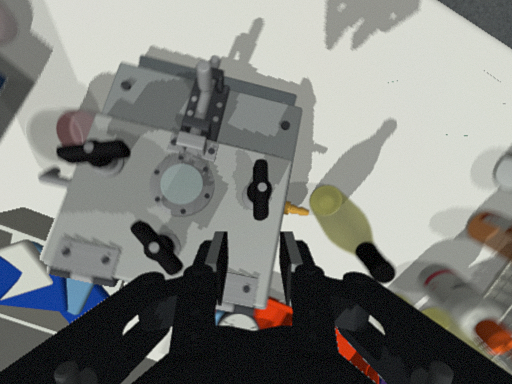

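Picture: wing of the left knob at (261,190), vertical in the image, between the fingers (midline ~256); bottle at (340,215) clear. Descend.

```bash
python3 -m handwheel '{"travel":[[-0.017,0.027,0.15],[-0.017,0.027,0.3],[-0.017,0.027,0.4],[-0.017,0.027,0.48],[-0.017,0.027,0.545],[-0.017,0.027,0.545]],"twist":[0,0,0,0,0,0]}'
python3 - <<'E'
from go import *
o=robot.get_obs(); print(o['force'],o['wrist_torque'],o['joint_positions'])
delta(K['L']+[0,0,-.012],207.4)
E
```

```text
time_s: 3.95
tool_pos: [0.5715, 0.0545, 0.1629]
tcp_rot: [-0.002, -0.229, 0.973, -0.0]
force: [-1.0, 0.1, -0.2]
opening: 0.0299
gripper_force: 0.0
[-0.9991  0.1077 -0.1944] [-0.0227 -0.0095  0.0702] [ 0.375   0.6209 -0.8838  1.7759  0.5558  1.0197  1.3105]
travel [-0.003 -0.001 -0.008]  twist -4.010 cur yaw -153.5 q7 1.311 t 3.95
```

```bash
python3 -m handwheel '{"travel":[[0,0,0],[0,0,0],[0,0,0],[0,0,0],[0,0,0],[0,0,0],[0,0,0],[0,0,0]],"twist":[0.09,0.18,0.27,0.36,0.45,0.54,0.63,0.72]}'
cat > st.py <<'E'
from go import *
o=robot.get_obs(); R=Rt(); print('F',o['force'].round(1),'M',o['wrist_torque'].round(2),'q',o['joint_positions'].round(2),'yaw %.1f'%np.degrees(np.arctan2(R[1,0],R[0,0])),'t',o['time_s'])
E
python3 st.py
```

```text
time_s: 4.75
tool_pos: [0.5734, 0.0549, 0.1661]
tcp_rot: [0.001, 0.33, 0.944, -0.0]
force: [0.6, -3.2, -0.6]
opening: 0.0296
gripper_force: 8.9
F [ 0.6 -3.2 -0.6] M [-0.44 -0.38  0.26] q [ 0.2   0.54 -0.58  1.78  0.36  0.93  0.37] yaw 141.4 t 4.75
```

```bash
python3 -m handwheel '{"travel":[[0,0,0],[0,0,0],[0,0,0],[0,0,0],[0,0,0],[0,0,0]],"twist":[0.09,0.18,0.27,0.36,0.42,0.42]}'; python3 st.py
python3 - <<'E'
from go import *
shot('wrist','w3')
E
```

```text
time_s: 5.35
tool_pos: [0.573, 0.0545, 0.166]
tcp_rot: [0.001, 0.616, 0.787, -0.001]
force: [0.1, -5.8, 1.6]
opening: 0.0298
gripper_force: 4.7
F [ 0.1 -5.8  1.6] M [-1.12  0.16  0.22] q [ 0.08  0.51 -0.4   1.78  0.25  0.89 -0.18] yaw 103.9 t 5.35
```

View pics/w3.png

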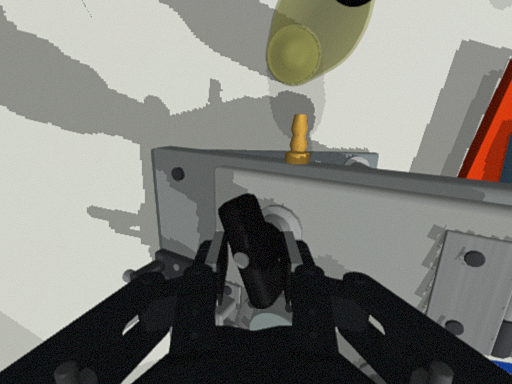

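The knob follows, the wing lagging the fingers by about 15–20° (wing from (237,200) to (268,300)). Continue.

```bash
python3 -m handwheel '{"travel":[[0,0,0],[0,0,0],[0,0,0],[0,0,0]],"twist":[0.08,0.16,0.22,0.22]}'; python3 st.py
```

```text
time_s: 5.8
tool_pos: [0.5724, 0.0546, 0.1659]
tcp_rot: [0.0, 0.742, 0.671, -0.001]
force: [-3.4, -4.8, 5.1]
opening: 0.0298
gripper_force: 5.7
F [-3.4 -4.8  5.1] M [-1.12  0.75  0.2 ] q [ 0.02  0.5  -0.3   1.79  0.19  0.88 -0.47] yaw 84.2 t 5.8
```

```bash
python3 -m handwheel '{"travel":[[0,0,0],[0,0,0],[0,0,0]],"twist":[0.06,0.12,0.12]}'; python3 st.py
```

```text
time_s: 6.1
tool_pos: [0.5721, 0.0549, 0.1659]
tcp_rot: [0.0, 0.802, 0.598, -0.001]
force: [-4.5, -5.1, 5.3]
opening: 0.0297
gripper_force: 6.0
F [-4.5 -5.1  5.3] M [-0.93  0.99  0.23] q [-0.01  0.5  -0.25  1.79  0.16  0.87 -0.62] yaw 73.4 t 6.1
```

```bash
python3 -m handwheel '{"travel":[[0,0,0],[0,0,0],[0,0,0]],"twist":[0.06,0.12,0.12]}'; python3 st.py
```

```text
time_s: 6.4
tool_pos: [0.5718, 0.0552, 0.1658]
tcp_rot: [-0.0, 0.854, 0.52, -0.001]
force: [-5.3, -4.0, 4.6]
opening: 0.0298
gripper_force: 5.8
F [-5.3 -4.   4.6] M [-0.76  1.13  0.2 ] q [-0.05  0.5  -0.2   1.79  0.12  0.87 -0.78] yaw 62.7 t 6.4
```

```bash
python3 -m handwheel '{"travel":[[0,0,0],[0,0,0],[0,0,0]],"twist":[0.06,0.12,0.12]}'; python3 st.py
```

```text
time_s: 6.7
tool_pos: [0.5717, 0.0556, 0.1657]
tcp_rot: [-0.0, 0.899, 0.437, -0.001]
force: [-5.7, -2.7, 4.0]
opening: 0.0295
gripper_force: 5.4
F [-5.7 -2.7  4. ] M [-0.54  1.12  0.2 ] q [-0.08  0.49 -0.15  1.79  0.09  0.86 -0.94] yaw 51.9 t 6.7
```

```bash
python3 -m handwheel '{"travel":[[0,0,0],[0,0,0],[0,0,0]],"twist":[0.06,0.1,0.1]}'; python3 st.py
```

```text
time_s: 7.0
tool_pos: [0.5716, 0.0558, 0.1661]
tcp_rot: [-0.0, 0.93, 0.367, -0.001]
force: [-7.5, -3.9, 8.9]
opening: 0.0298
gripper_force: 25.3
F [-7.5 -3.9  8.9] M [-0.56  1.36  1.05] q [-0.11  0.49 -0.1   1.79  0.07  0.86 -1.06] yaw 43.0 t 7.0
```

```bash
python3 -m handwheel '{"travel":[[0,0,0],[0,0,0]],"twist":[0.03,0.03]}'; python3 st.py
python3 - <<'E'
from go import *
shot('wrist','w4')
W,C_=cloud('w4',150,350,120,330); L=(W-C)@np.stack([X,Y,n]).T
k=(np.hypot(L[:,0]+.028,L[:,1]-.085)<.036)&(L[:,2]>.037)&(L[:,2]<.06)&(C_.max(1)<90); B=L[k]; b=B[:,:2].mean(0); v=np.linalg.svd(B[:,:2]-b)[2][0]
print(len(B),b,np.degrees(np.arctan2(v[1],v[0]))%180)
E
```

```text
time_s: 7.2
tool_pos: [0.5718, 0.0562, 0.1662]
tcp_rot: [-0.0, 0.938, 0.346, -0.001]
force: [-7.9, -2.8, 10.5]
opening: 0.0298
gripper_force: 35.3
F [-7.9 -2.8 10.5] M [-0.39  1.21  1.5 ] q [-0.12  0.49 -0.09  1.79  0.06  0.86 -1.1 ] yaw 40.4 t 7.2
3587 [-0.0207  0.0893] 86.79053240143516
```

```bash
python3 -m handwheel '{"travel":[[0,0,0],[0,0,0],[0,0,0],[0,0,-0.1],[0,0,-0.3],[0,0,-0.5],[0,0,-0.64],[0,0,-0.64]],"twist":[-0.09,-0.2,-0.2,-0.2,-0.2,-0.2,-0.2,-0.2]}'; python3 st.py
python3 - <<'E'
from go import *
shot('wrist','w5'); delta(K['T']+[0,0,.09],251.4)
W,C_=cloud('w5',0,512,0,384); L=(W-C)@np.stack([X,Y,n]).T
for x,y in ((-.028,.085),(.05,0),(-.028,-.085)):
    k=(np.hypot(L[:,0]-x,L[:,1]-y)<.036)&(L[:,2]>.037)&(L[:,2]<.06)&(C_.max(1)<90); B=L[k]
    if len(B)<50: continue
    b=B[:,:2].mean(0); v=np.linalg.svd(B[:,:2]-b)[2][0]
    print(len(B),b,np.degrees(np.arctan2(v[1],v[0]))%180)
E
```

```text
time_s: 8.05
tool_pos: [0.5751, 0.0569, 0.331]
tcp_rot: [0.001, 0.874, 0.486, 0.005]
force: [0.2, 0.6, -0.8]
opening: 0.0297
gripper_force: 0.0
F [ 0.2  0.6 -0.8] M [ 0.01 -0.06  0.02] q [-0.05  0.35 -0.19  1.54  0.07  1.24 -0.81] yaw 58.1 t 8.05
travel [-0.065  0.429  0.089]  twist -2.147 cur yaw 58.2 q7 -0.805 t 8.1
628 [-0.0256  0.0872] 62.23271878646307
827 [0.052  0.0054] 54.76457286417319
246 [-0.0319 -0.0656] 121.60608555550127
```

```bash
python3 -m handwheel '{"travel":[[-0.065,0.429,0],[-0.065,0.429,0],[-0.065,0.429,0],[-0.065,0.429,0],[-0.065,0.429,0],[-0.065,0.429,0],[-0.065,0.429,0],[-0.065,0.429,0]],"twist":[-0.74,-0.74,-0.74,-0.74,-0.74,-0.74,-0.74,-0.74]}' 0.4
python3 -m handwheel '{"travel":[[0,0,0],[0,0,0],[0,0,0],[0,0,0],[0,0,0],[0,0,0],[0,0,0],[0,0,0]],"twist":[-0.74,-0.74,-0.74,-0.74,-0.74,-0.74,-0.74,-0.74]}'
python3 -m handwheel '{"travel":[[0,0,0],[0,0,0],[0,0,0],[0,0,0],[0,0,0],[0,0,0],[0,0,0],[0,0,0]],"twist":[-0.67,-0.67,-0.67,-0.67,-0.67,-0.67,-0.67,-0.67]}' | head -2
python3 st.py; python3 - <<'E'
from go import *
delta(K['T']+[0,0,-.012],251.4)
E
```

```text
time_s: 8.9
tool_pos: [0.6552, -0.0141, 0.3236]
tcp_rot: [-0.001, 0.461, 0.888, -0.0]
force: [0.2, -0.2, -0.6]
opening: 0.0342
gripper_force: 0.0
time_s: 9.7
tool_pos: [0.6552, -0.0141, 0.3236]
tcp_rot: [-0.001, -0.102, 0.995, 0.001]
force: [0.3, 0.0, -0.7]
opening: 0.0342
gripper_force: 0.0
time_s: 10.5
tool_pos: [0.6552, -0.0142, 0.3236]
F [-0.5 -0.  -0.8] M [ 0.03  0.05 -0.04] q [ 0.46  0.62 -0.97  1.32  0.5   1.46  2.35] yaw -108.1 t 10.5
travel [-0.004 -0.006  0.478]  twist -3.995 cur yaw -108.1 q7 2.352 t 10.5
```

```bash
python3 -m handwheel '{"travel":[[-0.004,-0.006,0.15],[-0.004,-0.006,0.27],[-0.004,-0.006,0.36],[-0.004,-0.006,0.43],[-0.004,-0.006,0.478],[-0.004,-0.006,0.478]],"twist":[0,0,0,0,0,0]}'; python3 st.py
```

```text
time_s: 11.1
tool_pos: [0.6565, -0.014, 0.2037]
tcp_rot: [-0.001, -0.585, 0.811, 0.001]
force: [0.2, 0.4, 0.4]
opening: 0.0342
gripper_force: 0.0
F [0.2 0.4 0.4] M [-0.03 -0.02 -0.03] q [ 0.46  0.71 -0.93  1.5   0.59  1.23  2.27] yaw -108.4 t 11.1
```

```bash
python3 -m handwheel '{"travel":[[0,0,0],[0,0,0],[0,0,0],[0,0,0],[0,0,0],[0,0,0],[0,0,0],[0,0,0]],"twist":[0.09,0.18,0.27,0.36,0.45,0.54,0.63,0.72]}'; python3 st.py
```

```text
time_s: 11.9
tool_pos: [0.6557, -0.0124, 0.2066]
tcp_rot: [-0.001, -0.058, 0.998, 0.001]
force: [-8.3, 2.4, 3.8]
opening: 0.0347
gripper_force: 4.7
F [-8.3  2.4  3.8] M [0.48 1.49 0.17] q [ 0.32  0.63 -0.65  1.51  0.4   1.14  1.29] yaw -173.4 t 11.9
```

```bash
python3 -m handwheel '{"travel":[[0,0,0],[0,0,0],[0,0,0],[0,0,0],[0,0,0],[0,0,0]],"twist":[0.08,0.16,0.24,0.32,0.4,0.4]}'; python3 st.py
```

```text
time_s: 12.5
tool_pos: [0.6574, -0.0133, 0.2066]
tcp_rot: [0.001, 0.252, 0.968, 0.0]
force: [-1.8, -0.4, -0.5]
opening: 0.0341
gripper_force: 2.7
F [-1.8 -0.4 -0.5] M [0.03 0.15 0.12] q [ 0.23  0.6  -0.48  1.51  0.3   1.1   0.75] yaw 150.8 t 12.5
```

```bash
python3 -m handwheel '{"travel":[[0,0,0],[0,0,0],[0,0,0],[0,0,0]],"twist":[0.08,0.16,0.22,0.22]}'|tail -1; python3 st.py
```

```text
gripper_force: 4.3
F [-0.6 -0.2  1.1] M [ 0.01 -0.04  0.11] q [ 0.18  0.59 -0.39  1.51  0.24  1.09  0.46] yaw 131.3 t 12.9
```

```bash
python3 -m handwheel '{"travel":[[0,0,0],[0,0,0],[0,0,0]],"twist":[0.06,0.12,0.12]}'|tail -1; python3 st.py
```

```text
gripper_force: 4.2
F [ 0.2 -0.3  0.6] M [ 0.02 -0.06  0.19] q [ 0.15  0.58 -0.34  1.51  0.21  1.08  0.3 ] yaw 120.6 t 13.2
```

```bash
python3 -m handwheel '{"travel":[[0,0,0],[0,0,0],[0,0,0]],"twist":[0.06,0.12,0.12]}'|tail -1; python3 st.py
```

```text
gripper_force: 4.1
F [ 0.3 -0.5  1. ] M [ 0.01 -0.03  0.18] q [ 0.12  0.58 -0.29  1.52  0.18  1.07  0.14] yaw 109.8 t 13.5
```

```bash
python3 -m handwheel '{"travel":[[0,0,0],[0,0,0],[0,0,0]],"twist":[0.06,0.12,0.12]}'|tail -1; python3 st.py
```

```text
gripper_force: 4.5
F [-0.6 -0.8  3.5] M [-0.14  0.08  0.19] q [ 0.09  0.57 -0.24  1.52  0.15  1.07 -0.03] yaw 99.0 t 13.8
```

```bash
python3 -m handwheel '{"travel":[[0,0,0],[0,0,0],[0,0,0]],"twist":[0.06,0.1,0.1]}'|tail -1; python3 st.py
```

```text
gripper_force: 5.3
F [-1.7 -1.7  5.3] M [-0.32  0.36  0.23] q [ 0.07  0.57 -0.2   1.52  0.12  1.06 -0.16] yaw 90.1 t 14.1
```

```bash
python3 -m handwheel '{"travel":[[0,0,0],[0,0,0],[0,0,0]],"twist":[0.04,0.08,0.08]}'|tail -1; python3 st.py
```

```text
gripper_force: 5.6
F [-1.7 -1.6  5.2] M [-0.36  0.39  0.2 ] q [ 0.05  0.57 -0.17  1.52  0.1   1.06 -0.27] yaw 82.8 t 14.4
```

```bash
python3 -m handwheel '{"travel":[[0,0,0],[0,0,0],[0,0,0]],"twist":[0.04,0.08,0.08]}'|tail -1; python3 st.py; python3 - <<'E'
from go import *
shot('wrist','w6')
E
```

```text
gripper_force: 5.7
F [-2.2 -1.6  5.1] M [-0.3   0.6   0.18] q [ 0.03  0.57 -0.13  1.52  0.08  1.06 -0.37] yaw 75.6 t 14.7
```

View pics/w6.png

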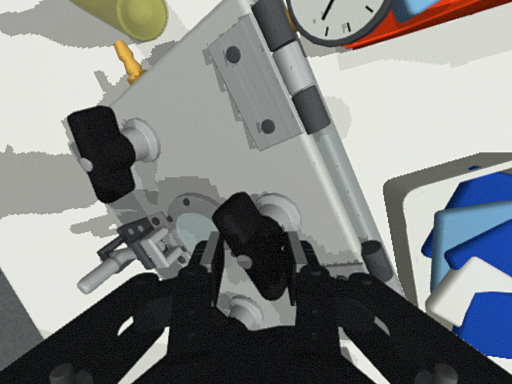

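The top wing (235,205)-(275,290) still sits between the pads, lagging ~30°. Continue.

```bash
python3 -m handwheel '{"travel":[[0,0,0],[0,0,0],[0,0,0]],"twist":[0.04,0.08,0.08]}'|tail -1; python3 st.py
```

```text
gripper_force: 10.4
F [-3.9 -3.   6.6] M [-0.34  0.88  0.44] q [ 0.01  0.57 -0.1   1.52  0.06  1.06 -0.48] yaw 68.4 t 15.05
```

```bash
python3 -m handwheel '{"travel":[[0,0,0],[0,0,0],[0,0,0]],"twist":[0.04,0.08,0.08]}'|tail -1; python3 st.py
```

```text
gripper_force: 34.7
F [-5.8 -2.1 11.1] M [-0.54  1.06  1.45] q [-0.01  0.57 -0.07  1.52  0.04  1.05 -0.59] yaw 61.4 t 15.35
```

```bash
python3 -m handwheel '{"travel":[[0,0,0],[0,0,0],[0,0,0],[0,0,-0.1],[0,0,-0.25],[0,0,-0.4],[0,0,-0.5],[0,0,-0.5]],"twist":[-0.09,-0.18,-0.28,-0.28,-0.28,-0.28,-0.28,-0.28]}'|tail -1; python3 st.py
cat > ang.py <<'E'
from go import *
import sys
fn=sys.argv[1]; shot('wrist',fn)
W,C_=cloud(fn,0,512,0,384); L=(W-C)@np.stack([X,Y,n]).T
for x,y in ((-.028,.085),(-.028,-.085),(.05,0)):
    k=(np.hypot(L[:,0]-x,L[:,1]-y)<.036)&(L[:,2]>.037)&(L[:,2]<.06)&(C_.max(1)<90); B=L[k]
    if len(B)<50: continue
    b=B[:,:2].mean(0); v=np.linalg.svd(B[:,:2]-b)[2][0]
    print((x,y),len(B),b,np.degrees(np.arctan2(v[1],v[0]))%180)
E
python3 ang.py w7; python3 - <<'E'
from go import *
delta(K['R']+[0,0,.12],121.7)
E
```

```text
gripper_force: 0.0
F [ 1.1 -0.7  0.2] M [-0.02 -0.05  0.01] q [ 0.06  0.49 -0.19  1.31  0.09  1.34 -0.19] yaw 86.5 t 16.15
(-0.028, 0.085) 780 [-0.0253  0.0864] 62.122881262566665
(-0.028, -0.085) 155 [-0.0198 -0.0954] 112.70493496519497
(0.05, 0) 832 [0.0513 0.003 ] 88.88702022479603
travel [-0.402 -0.17   0.14 ]  twist -0.391 cur yaw 86.5 q7 -0.189 t 16.2
```

```bash
python3 -m handwheel '{"travel":[[-0.402,-0.17,0.14],[-0.402,-0.17,0.14],[-0.402,-0.17,0.14],[-0.402,-0.17,0.14],[-0.402,-0.17,0.14],[-0.402,-0.17,0.14]],"twist":[-0.4,-0.4,-0.4,-0.4,-0.4,-0.4]}' 0.42 |tail -1; python3 st.py; python3 ang.py w8; python3 - <<'E'
from go import *
delta(K['R']+[0,0,-.012],122.5)
E
```

```text
gripper_force: 0.0
F [-0.   0.3  0.9] M [-0.   -0.02 -0.01] q [ 0.31  0.46 -0.33  1.49  0.15  1.22  0.53] yaw 122.2 t 16.8
(-0.028, 0.085) 881 [-0.0328  0.0731] 50.759031886792854
(-0.028, -0.085) 961 [-0.0274 -0.0824] 111.89947961811096
(0.05, 0) 1546 [0.0487 0.0015] 88.2165627713825
travel [-0.006  0.003  0.52 ]  twist -0.004 cur yaw 122.1 q7 0.524 t 16.85
```

View pics/w8.png

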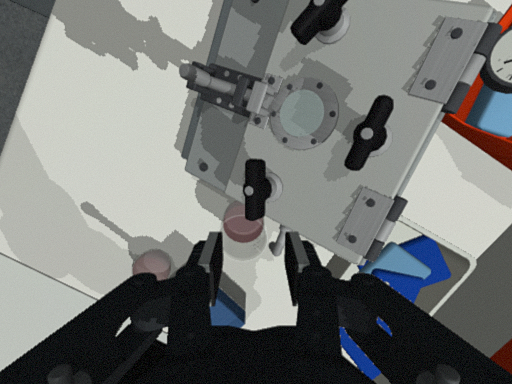

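Right wing at (256,190), vertical, in line with the fingers' midline (~252). Descend and turn.

```bash
python3 -m handwheel '{"travel":[[-0.006,0.003,0.15],[-0.006,0.003,0.29],[-0.006,0.003,0.39],[-0.006,0.003,0.47],[-0.006,0.003,0.52],[-0.006,0.003,0.52]],"twist":[0,0,0,0,0,0]}'|tail -1; python3 st.py
```

```text
gripper_force: 0.0
F [ 0.4  0.6 -0.2] M [-0.01 -0.06 -0.04] q [ 0.3   0.57 -0.31  1.67  0.2   0.94  0.48] yaw 122.2 t 17.45
```

```bash
python3 -m handwheel '{"travel":[[0,0,0],[0,0,0],[0,0,0],[0,0,0],[0,0,0],[0,0,0],[0,0,0],[0,0,0]],"twist":[0.09,0.18,0.27,0.36,0.45,0.54,0.63,0.72]}'|tail -1; python3 st.py
```

```text
gripper_force: 7.4
F [-8.1 -2.6  7.8] M [-0.55  1.72  0.31] q [ 0.1   0.55  0.01  1.68 -0.01  0.92 -0.46] yaw 57.0 t 18.25
```

```bash
python3 -m handwheel '{"travel":[[0,0,0],[0,0,0],[0,0,0],[0,0,0],[0,0,0]],"twist":[0.08,0.16,0.24,0.3,0.3]}'|tail -1; python3 st.py
```

```text
gripper_force: 4.6
F [-9.1 -0.1  4.6] M [0.03 1.79 0.19] q [ 0.02  0.56  0.14  1.68 -0.09  0.91 -0.85] yaw 30.2 t 18.75
```

```bash
python3 -m handwheel '{"travel":[[0,0,0],[0,0,0],[0,0,0]],"twist":[0.06,0.12,0.12]}'|tail -1; python3 st.py
```

```text
gripper_force: 4.1
F [-7.4  0.1  4.7] M [0.36 1.66 0.19] q [-0.02  0.56  0.2   1.68 -0.13  0.91 -1.  ] yaw 19.4 t 19.05
```

```bash
python3 -m handwheel '{"travel":[[0,0,0],[0,0,0],[0,0,0]],"twist":[0.06,0.12,0.12]}'|tail -1; python3 st.py
```

```text
gripper_force: 3.6
F [-6.7  2.1  4.1] M [0.46 1.44 0.19] q [-0.05  0.57  0.25  1.68 -0.17  0.92 -1.16] yaw 8.6 t 19.35
```

```bash
python3 -m handwheel '{"travel":[[0,0,0],[0,0,0],[0,0,0]],"twist":[0.06,0.12,0.12]}'|tail -1; python3 st.py
```

```text
gripper_force: 3.1
F [-5.8  2.7  3. ] M [0.49 1.06 0.12] q [-0.08  0.57  0.3   1.68 -0.21  0.92 -1.31] yaw -2.2 t 19.65
```

```bash
python3 -m handwheel '{"travel":[[0,0,0],[0,0,0],[0,0,0]],"twist":[0.06,0.12,0.12]}'|tail -1; python3 st.py
```

```text
gripper_force: 27.0
F [-5.7  3.8  5.1] M [0.61 0.77 1.33] q [-0.12  0.58  0.36  1.68 -0.24  0.92 -1.46] yaw -12.8 t 19.95
```

```bash
python3 -m handwheel '{"travel":[[0,0,0],[0,0,0],[0,0,0]],"twist":[0.05,0.09,0.09]}'|tail -1; python3 st.py
```

```text
gripper_force: 68.3
F [-4.1  4.4  1.5] M [ 0.09 -0.1   2.94] q [-0.14  0.59  0.39  1.68 -0.27  0.93 -1.57] yaw -20.6 t 20.25
```

```bash
python3 -m handwheel '{"travel":[[0,0,0],[0,0,0],[0,0,0]],"twist":[0.04,0.08,0.08]}'|tail -1; python3 st.py
```

```text
gripper_force: 108.6
F [-4.   6.2  3.9] M [ 0.02 -0.36  4.85] q [-0.16  0.59  0.43  1.68 -0.3   0.93 -1.67] yaw -27.5 t 20.55
```

```bash
python3 -m handwheel '{"travel":[[0,0,0],[0,0,0],[0,0,0],[0,0,0],[0,0,0],[0,0,-0.15],[0,0,-0.35],[0,0,-0.5]],"twist":[-0.09,-0.18,-0.27,-0.36,-0.45,-0.45,-0.45,-0.45]}'|tail -1; python3 st.py; python3 ang.py w9; python3 - <<'E'
from go import *
delta(F(-143,1.5,120),12.6)
E
```

```text
gripper_force: 0.0
F [ 1.  -0.3  0.6] M [-0.03 -0.07  0.02] q [-0.06  0.46  0.26  1.5  -0.12  1.2  -1.13] yaw 12.4 t 21.35
(-0.028, 0.085) 973 [-0.0262  0.0831] 61.135983932615716
(-0.028, -0.085) 709 [-0.0232 -0.0846] 20.727580061541488
(0.05, 0) 1464 [ 0.051  -0.0012] 88.00095144883063
travel [-0.577 -0.352  0.441]  twist -0.003 cur yaw 12.4 q7 -1.132 t 21.4
```

View pics/w9.png

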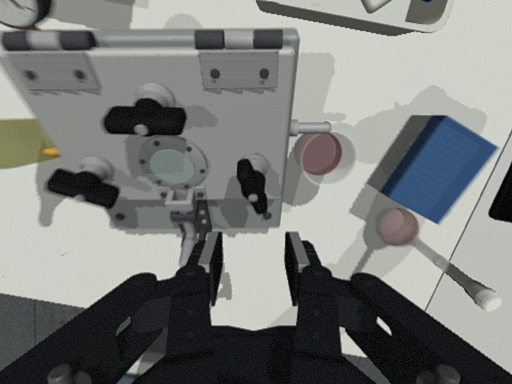

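Right wing now at 20.7° in the face frame (was 113°), all three turned. Wrist view shows the post at about (190,225) left of the fingers. Move above it.

```bash
python3 -m handwheel '{"travel":[[-0.577,-0.352,0.2],[-0.577,-0.352,0.2],[-0.577,-0.352,0.2],[-0.577,-0.352,0.2],[-0.577,-0.352,0.2],[-0.577,-0.352,0.2]],"twist":[0,0,0,0,0,0]}' 0.5|tail -1; python3 st.py; python3 - <<'E'
from go import *
shot('wrist','w10')
W,C_=cloud('w10',150,370,60,330); L=(W-C)@np.stack([X,Y,n]).T
B=L[(abs(L[:,1])<.03)&(L[:,0]<-.09)&(L[:,0]>-.17)]
for lo in range(0,90,6):
    m=(B[:,2]*1e3>lo)&(B[:,2]*1e3<lo+6)
    if m.sum()>3: print(lo,m.sum(),(np.percentile(B[m][:,:2],[5,50,95],axis=0)*1e3).round(1).ravel())
delta(F(-143,1.5,48),12.6)
E
```

```text
gripper_force: 0.0
F [-0.   0.2  1.4] M [-0.01  0.   -0.02] q [-0.18  0.24  0.25  1.98 -0.08  0.92 -1.24] yaw 12.4 t 22.0
0 40 [-154.2  -14.9 -153.5   -9.5 -152.7   14.4]
6 51 [-154.1  -14.2 -153.1    6.3 -113.6   14.2]
12 395 [-153.6   -7.3 -119.2    0.5 -103.9    9.9]
18 499 [-161.7  -14.2  -97.4   -0.2  -90.7   14. ]
24 91 [-162.8  -12.7 -130.2    1.5  -91.    12.1]
30 63 [-136.    -6.2 -131.2    0.6 -130.     7.2]
36 57 [-136.5   -7.2 -131.    -0.3 -129.7    6.5]
42 64 [-136.3   -6.8 -131.4   -0.2 -129.9    7.1]
48 66 [-135.6   -7.3 -131.3   -0.2 -129.9    6.9]
54 93 [-136.8   -7.4 -131.8   -0.1 -130.3    7.1]
60 143 [-142.3   -5.5 -137.    -0.1 -132.     5.3]
travel [0.154 0.003 0.461]  twist -0.002 cur yaw 12.4 q7 -1.240 t 22.05
```

View pics/w10.png

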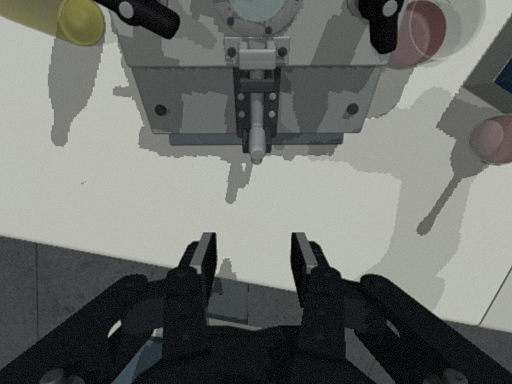

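Post head at (256,150), the bolt at y≈0 in the face frame; fingers' midline ~255. Descend around it and close.

```bash
python3 -m handwheel '{"travel":[[0.154,0.009,0.05],[0.154,0.009,0.22],[0.154,0.009,0.34],[0.154,0.009,0.42],[0.154,0.009,0.461],[0.154,0.009,0.461]],"twist":[0,0,0,0,0,0]}'|tail -1; python3 st.py
```

```text
gripper_force: 0.0
F [ 0.6 -0.7 -0.5] M [ 0.    0.01 -0.02] q [-0.14  0.45  0.21  2.05 -0.15  0.65 -1.19] yaw 12.4 t 22.65
```

```bash
python3 -m handwheel '{"travel":[[0,0,0],[0,0,0],[0,0,0],[0,0,0],[0,0,0]],"twist":[0,0,0,0,0]}' 0.1; python3 st.py; python3 - <<'E'
from go import *
o=robot.get_obs(); delta(o['tool_pos']+.032*X)
E
```

```text
time_s: 23.15
tool_pos: [0.4887, -0.0516, 0.1264]
tcp_rot: [0.0, 0.994, 0.108, 0.001]
force: [-0.9, -1.9, 6.7]
opening: 0.0129
gripper_force: 58.8
F [-0.9 -1.9  6.7] M [-0.45  0.12  0.02] q [-0.14  0.45  0.21  2.05 -0.15  0.65 -1.19] yaw 12.4 t 23.15
travel [ 0.111 -0.    -0.064]  cur yaw 12.4 q7 -1.187 t 23.15
```

```bash
python3 -m handwheel '{"travel":[[0.018,0,-0.010],[0.036,0,-0.021],[0.054,0,-0.031],[0.070,0,-0.040],[0.085,0,-0.049],[0.095,0,-0.055],[0.095,0,-0.055]],"twist":[0,0,0,0,0,0,0]}'; python3 st.py; python3 - <<'E'
from go import *
print((robot.get_obs()['tool_pos']-C)@np.stack([X,Y,n]).T)
E
```

```text
time_s: 23.85
tool_pos: [0.5107, -0.0466, 0.1395]
tcp_rot: [0.0, 0.994, 0.108, -0.001]
force: [-3.5, -4.3, 3.3]
opening: 0.0131
gripper_force: 59.5
F [-3.5 -4.3  3.3] M [-0.75  0.76 -0.02] q [-0.15  0.46  0.21  1.98 -0.14  0.72 -1.2 ] yaw 12.4 t 23.85
[-0.118  -0.0002  0.0483]
```

```bash
python3 -m handwheel '{"travel":[[0.008,0,-0.005],[0.014,0,-0.008],[0.014,0,-0.008]],"twist":[0,0,0]}'|tail -1; python3 st.py; python3 - <<'E'
from go import *
print((robot.get_obs()['tool_pos']-C)@np.stack([X,Y,n]).T)
E
```

```text
gripper_force: 59.2
F [-6.1 -5.8 -4. ] M [-1.17  1.35  0.  ] q [-0.15  0.46  0.21  1.98 -0.14  0.72 -1.21] yaw 12.3 t 24.15
[-0.1165 -0.0002  0.0484]
```

```bash
python3 -m handwheel '{"travel":[[0.007,0,-0.004],[0.014,0,-0.008],[0.014,0,-0.008]],"twist":[0,0,0]}'|tail -1; python3 st.py; python3 - <<'E'
from go import *
print((robot.get_obs()['tool_pos']-C)@np.stack([X,Y,n]).T)
E
```

```text
gripper_force: 59.3
F [-11.4  -8.6 -15.7] M [-1.82  2.36  0.01] q [-0.15  0.46  0.22  1.97 -0.14  0.74 -1.21] yaw 12.3 t 24.45
[-0.1163 -0.0001  0.0486]
```

```bash
python3 -m handwheel '{"travel":[[0.008,0,-0.004],[0.016,0,-0.008],[0.016,0,-0.008]],"twist":[0,0,0]}'|tail -1; python3 st.py; python3 - <<'E'
from go import *
print((robot.get_obs()['tool_pos']-C)@np.stack([X,Y,n]).T)
E
```

```text
gripper_force: 59.3
F [-17.6 -12.3 -26. ] M [-2.43  3.7   0.01] q [-0.15  0.47  0.22  1.96 -0.14  0.75 -1.21] yaw 12.2 t 24.75
[-0.1161 -0.0001  0.0487]
```

```bash
python3 -m handwheel '{"travel":[[-0.014,0,0.008],[-0.025,0,0.014],[-0.025,0,0.014]],"twist":[0,0,0]}'|tail -1; python3 st.py
python3 -m handwheel '{"travel":[[0,0,0],[0,0,0],[0,0,0],[0,0,0],[0,0,-0.1],[0,0,-0.3],[0,0,-0.5],[0,0,-0.6]],"twist":[0,0,0,0,0,0,0,0]}' 0.5|tail -1
python3 -m handwheel '{"travel":[[-0.2,0,-0.1],[-0.2,0,-0.1],[-0.2,0,-0.1]],"twist":[0,0,0]}'|tail -1; python3 st.py; python3 ang.py w11; python3 - <<'E'
from go import *
W,C_=cloud('w11',0,512,0,300); L=(W-C)@np.stack([X,Y,n]).T
B=L[(abs(L[:,1])<.03)&(L[:,0]<-.07)&(L[:,0]>-.17)&(L[:,2]>.035)&(L[:,2]<.075)]
print(len(B),(np.percentile(B[:,:2],[5,50,95],axis=0)*1e3).round(1).ravel())
E
```

```text
gripper_force: 61.3
F [-7.3 -6.6 -7.6] M [-1.4   1.79  0.02] q [-0.15  0.46  0.22  1.97 -0.14  0.73 -1.21] yaw 12.3 t 25.05
gripper_force: 0.0
gripper_force: 0.0
F [ 0.   0.3 -0.4] M [-0.01 -0.03  0.  ] q [-0.2   0.2   0.27  1.82 -0.06  1.13 -1.26] yaw 12.4 t 26.15
(-0.028, 0.085) 1188 [-0.0276  0.0846] 61.40781532973071
(-0.028, -0.085) 1118 [-0.026  -0.0824] 19.557323135740972
286 [-114.2   -6.9 -105.7   -0.3 -103.1    6.6]
```

View pics/w11.png

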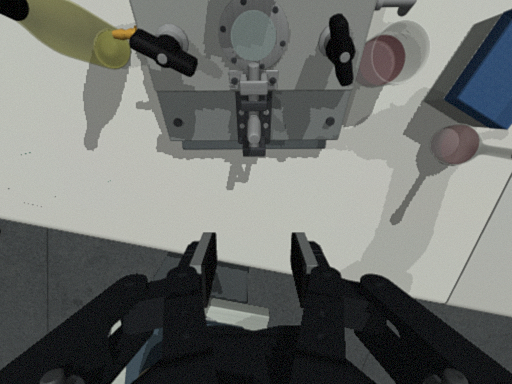

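The post head now stands at (254,128) with the bolt home (moved about 27 mm to its hard stop). The left and right wings are unchanged, everything is upright and the gripper is clear. Handing in.

```bash
python3 -c "
from workcell import robot
print(robot.close_job())"
```

```text
the job is handed in; nothing more can be done
None
```

I turned all three knobs clockwise until each came up hard against its stop, then slid the locking bolt about 27 mm up to its hard stop and let go; the job is handed in at about 26 s, with the bottles, flask and beaker not touched as far as the last view shows (no verdict was returned).

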